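# Clear the tile away and press both case lids home

### The job

Lift the tin off the pile of tiles and stand it upright on the bench in any free spot, then slide the loose tile, left lying on the lid of the grey case beside it, gently across onto the pile so that it lies flat and centred on the pile, and do not drop it or press the lid down through it. Press the lids of both cases down at each end until they are fully home, flush with the rims. Leave the other things on the bench where they are.

Things in the scene. Friction and masses are not known exactly. Their poses are not given: they have to be found in the camera images.
- case_a_rim (a point): rim of case a, the middle of the row of three, with the loose tile lying on its lid; case b stands on one side of it (y) and the pile on the other, either way round. This point: centre of the case's mouth in the plane of the rim, 85 mm above the bench; x along its length (positive = the far end), z up. When a lid is fully home its top is flush with the rim and it stops hard.
- case_b_rim (a point): rim of case b, like case a, nothing lies on its lid; it stands beside case a, turned up to about 0.1 rad from it. This point: centre of the case's mouth in the plane of the rim, 85 mm above the bench; x along its length (positive = the far end), z up. When a lid is fully home its top is flush with the rim and it stops hard.
- lid_a_near (a point): black plastic lid, flat panel 150 x 100 x 12 mm, of case a; it is loose but lies in the case's mouth with 2 mm play all round, its length along the case's x. This point: on its top surface at the middle of the end nearer the robot, 3 mm in from the edge.
- lid_a_far (a point): black plastic lid, flat panel 150 x 100 x 12 mm, of case a; it is loose but lies in the case's mouth with 2 mm play all round, its length along the case's x. This point: on its top surface at the middle of the end away from the robot, 3 mm in from the edge.
- lid_a_mid (a point): black plastic lid, flat panel 150 x 100 x 12 mm, of case a; it is loose but lies in the case's mouth with 2 mm play all round, its length along the case's x. This point: the middle of its top surface; x along its length, z up.
- lid_b_near (a point): black plastic lid, flat panel 150 x 100 x 12 mm, of case b; it is loose but lies in the case's mouth with 2 mm play all round, its length along the case's x. This point: on its top surface at the middle of the end nearer the robot, 3 mm in from the edge.
- lid_b_far (a point): black plastic lid, flat panel 150 x 100 x 12 mm, of case b; it is loose but lies in the case's mouth with 2 mm play all round, its length along the case's x. This point: on its top surface at the middle of the end away from the robot, 3 mm in from the edge.
- lid_b_mid (a point): black plastic lid, flat panel 150 x 100 x 12 mm, of case b; it is loose but lies in the case's mouth with 2 mm play all round, its length along the case's x. This point: the middle of its top surface; x along its length, z up.
- tile_center (a point): the loose glazed tile with a brown, gold and cream pattern and a red clay body, 150 x 150 x 14 mm, about 0.5 kg; it lies flat on lid a (its underside 93 to 95 mm above the bench) and overhangs it at both long sides. This point: its centre, half-way up (7 mm above its underside); x and y along its edges, z up.
- pile_top (a point): pile of the same tiles, 150 x 150 mm, 92 mm high, solid and fixed to the bench, about 15 to 40 mm of gap from case a. This point: centre of its top face; x and y along its edges, z up.
- tin_center (a point): closed steel tin with a paper band, 56 mm across, 100 mm high, about 0.25 kg; it starts standing near the middle of the pile. This point: its centre, half-way up (50 mm above its underside); z up.
- polish: bystander beyond the far end of case a: white bottle, 58 mm across, 190 mm high; origin at the centre of its underside.
- jar: bystander before the near end of case a: amber glass jar, 60 mm across, 120 mm high; origin at the centre of its underside.
- mug: bystander at the far side: white mug, 76 mm across, 90 mm high, its handle reaches 76 mm out along its own +y; origin at the centre of its underside.
- tape: bystander at the far side: blue ring (tape reel) lying flat, 100 mm across, 45 mm high; origin at the centre of its underside.
- lever: bystander on the left (y positive): galvanised lever casting lying flat, 50 mm wide, 42 mm high; it lies along its own x, from 50 mm behind its origin to 128 mm ahead of it.
- screwdriver: bystander on the right (y negative): screwdriver lying flat, it lies along its own x, 100 mm either side of its origin, 26 mm high.
- case_a: case a: grey plastic case 170 (x) x 120 (y) x 85 mm high, fixed, walls 8 mm; origin at the centre of its underside, axes as for its rim. Under each end of its lid (66 mm either side of the middle) a stiff rubber bar holds that end 5 to 10 mm proud; it gives at about 7 N pressed straight down and stays where pushed, without springing back. Pressing one end lowers mainly that end.
- case_b: case b: grey plastic case 170 (x) x 120 (y) x 85 mm high, fixed, walls 8 mm; origin at the centre of its underside, axes as for its rim. Under each end of its lid (66 mm either side of the middle) a stiff rubber bar holds that end 5 to 10 mm proud; it gives at about 7 N pressed straight down and stays where pushed, without springing back. Pressing one end lowers mainly that end.
- tin: the tin itself: origin at the centre of its underside.
- tile: the loose tile itself: origin at the centre of its underside.
Not all that is in view belongs to the job. Leave any green look-alike of the part that bears lid_a_near alone.

How it is judged:
On the way, in this order (a step that is already met when the one before it is completed fails the run):
1. the tin stands upright on the bench, let go (height (world z) of tin_center between 0.044 and 0.056 m and angle between tin_center's own z axis and vertical below 0.1 rad and contact force between the fingers and tin below 0.5 N), for 0.2 s.
2. the loose tile lies flat on the pile, its centre within 30 mm of the pile's centre (horizontal distance between tile_center and pile_top below 0.03 m and z of tile_center in the frame of pile_top between 0.003 and 0.011 m and angle between tile_center's own z axis and vertical below 0.05 rad), for 0.2 s.
3. both lids are home, every end within 3.5 mm of flush with its rim (z of each of lid_a_near, lid_a_far in the frame of case_a below 0.0885 m and angle between each of lid_a_mid, lid_b_mid's own z axis and vertical below 0.04 rad and horizontal distance between lid_a_mid and case_a_rim below 0.01 m and z of each of lid_b_near, lid_b_far in the frame of case_b below 0.0885 m and horizontal distance between lid_b_mid and case_b_rim below 0.01 m), for 0.2 s.
At the end, for the whole second after the job is handed in: The tin stands upright on the bench. The loose tile rests flat on the pile, centre within 30 mm of the pile's centre in plan, at rest; both lids lie in their cases with both ends no more than 3.5 mm above the rim, level within 0.04 rad; the other things stand where they were (all of step 2 and all of step 3 and height (world z) of tin_center between 0.044 and 0.056 m and angle between tin_center's own z axis and vertical below 0.1 rad and linear speed of tile below 0.02 m/s); the robot touches nothing.
It fails at once if the tile drops off the case or pile (height (world z) of tile_center below 0.085 m).
It fails at once if the tile is pressed or struck by the fingers with more than 25 N (contact force between the fingers and tile above 25 N).
It fails at once if lid a is pressed home while the tile still lies over it (horizontal distance between tile_center and case_a_rim below 0.06 m and z of lid_a_mid in the frame of case_a below 0.0885 m).
It fails at once if one of the other things on the bench is moved by more than 30 mm or tipped over (distance of any of polish, jar, mug, tape, lever, screwdriver from where it was at the start of the episode above 0.03 m or angle between any of polish, jar, mug, tape, lever, screwdriver's own z axis and vertical above 0.5 rad).
It also fails if it takes over 72 s, if anything falls off the work surface, if the arm or the gripper's body presses on something with over 40 N, if the wrist force passes 120 N, or if a joint passes its speed limit or range.

### The arm

A 7-joint arm with a two-finger parallel gripper is mounted at the origin on the work surface. World frame = base frame: x ahead of the robot, y to its left, z up, the work surface at z = 0. Lengths are in m, angles in rad, forces in N, time in s.
With the tool pointing down it reaches from about 0.4 to 0.85 m from the base axis. Payload 6.9 kg.
Tool frame: the origin (TCP) lies midway between the tips of the shut fingers; the grasp point (between the pads) lies 19 mm behind it; z points along the fingers, y is the direction in which the jaws open and shut (so a half turn about z gives the same grasp; the last joint's range is limited). The gripper opens to 85 mm and grips with 20 to 120 N. Pads are 22 mm wide; open, the fingers measure 114 mm over their backs; the gripper's body (76 mm by 85 mm) begins 54 mm behind the grasp point. The pads swing forward as they close: fully open they stand 13 mm farther back than shut.
Start: joints at [-1.002, 0.507, -0.238, 1.5, 0.126, 1.149, -0.155], TCP at [0.28, 0.559, 0.231] pointing down, gripper open.
Joint ranges: [-3.08, 3.08], [-0.24, 2.05], [-1.43, 1.35], [0, 2.5], [-1.52, 4.66], [0.17, 1.96], [-2.89, 2.89]. Speed limits (rad/s): [2.39, 2.39, 3.14, 3.14, 3.14, 3.14, 3.14].

### API

Orientations are given as a unit quaternion [x, y, z, w].
In Python, from plant import * gives the robot as it stands. The module is installed in compiled form; this text tells all that it offers.
- The arm moves only by the tool play_rows, never from a script. Its argument "commands" is a list that holds one entry, the list of rows, each a list of 7 numbers: the opening, from 0 (shut) to 1 (fully open), then the shift along the tool's x, y, z in m, then the turn, a rotation vector about the tool's x, y, z in degrees. A call has 1 to 12 rows; each row shifts and turns the commanded pose from where the row before left it, along the tool's axes as they then stand; what a row does not reach is not made up. A row lasts 1/8 s, in which the tool goes at most 62.5 mm and 10.7 degrees, less where a joint would pass 70% of its speed; a pose out of reach is approached as far as the arm can. A call with a gripper value outside its range is refused whole. The fingers move at their own pace and stop on an object; "grip_force" is the grip in N (left out, the last holds). Time passes only in rows, so rows that do not move let the fingers close. It gives the time, the measured TCP pose, the force and the opening at its end, in the units of the state.
- get_state(): the state, without advancing time (a new reading comes with each control period).
- capture(name): name is "scene" or "top"; returns a dict with "img" (480x640x3 uint8, blue, green, red), "depth" (480x640 float32, m along the optical axis (not along the pixel's ray), 0 where there is no reading), "vertical_fov" (degrees; the focal length in pixels is half the picture's height over the tangent of half this angle, whatever the lens; pixels are square), "cx", "cy" (the principal point, pixels), "k1" (the pictures are not rectified: a ray, as slopes to the right and down, at radius r is drawn at 1 + k1 r^2 times it, then the intrinsics apply), "cam_to_world" (4x4, takes a point from camera to world coordinates). Camera axes: x right, y up, looking along -z (the intrinsics and any distortion apply to the point x, -y, -z); pixel columns grow to the right and rows downward; lengths in m; the calibration is good to about 2 mm. A picture is of the moment at which its call begins.
- finish_job(): hands the job in, once; it reports no verdict.
The state is a dict: "time_s": time; "joint_positions": joint angles; "qvel": joint speeds; "joint_efforts": joint torques, N m; "eef_pos": TCP position; "tool_rot": TCP orientation; "wrist_force": force on the tool from outside, world axes, zero at the start; "moment": the same for the moment, N m; "opening": finger opening in m.
Only numpy, scipy, OpenCV 4.12 (cv2) and the standard library are available. Lean on these libraries where they do the work, as an engineer would, in place of code of your own. Each camera call takes 0.05 s, during which the arm holds its last target.

## Working session

There is one attempt and no reset: what is moved stays moved. The work goes in short steps, Python scripts to look and compute and a tool call to move; the robot and the scene stay as the last step left them, time stands still between calls to the robot, and variables do not carry over. Pictures are saved under pics/ and viewed, and the job is handed in when it is done.

Besides the shell and the picture viewer there is one more tool, called after "Emit:" by a JSON object that holds its "name" and its "arguments". play_rows: Moves the arm, as the interface text tells. Its arguments: {"type":"object","properties":{"commands":{"type":"array","items":{"type":"array","items":{"type":"array","items":{"type":"number"}}}},"grip_force":{"type":"number"}},"required":["commands"]}

```bash
mkdir -p pics; cat > h.py <<'E'
from plant import *
import numpy as np, cv2, pickle
def snap(tag):
    for n in ("scene","top"):
        c=capture(n); cv2.imwrite(f"pics/{tag}_{n}.png",c["img"]); pickle.dump(c,open(f"{n}.pkl","wb"))
def load(n): return pickle.load(open(f"{n}.pkl","rb"))
def K(c):
    f=240/np.tan(np.radians(c["vertical_fov"])/2)
    return np.array([[f,0,c["cx"]],[0,f,c["cy"]],[0,0,1.]])
def und(c,px):
    p=np.array(px,float).reshape(-1,1,2)
    return cv2.undistortPoints(p,K(c),np.array([c["k1"],0,0,0.]))[:,0]
def plane(c,px,z):
    s=und(c,px); T=np.array(c["cam_to_world"])
    d=np.c_[s[:,0],-s[:,1],-np.ones(len(s))]@T[:3,:3].T; o=T[:3,3]
    return o+d*((z-o[2])/d[:,2])[:,None]
def cloud(c):
    v,u=np.mgrid[0:480,0:640]; s=und(c,np.c_[u.ravel(),v.ravel()]); T=np.array(c["cam_to_world"])
    D=c["depth"].ravel()
    return (np.c_[s[:,0]*D,-s[:,1]*D,-D]@T[:3,:3].T+T[:3,3]).reshape(480,640,3)
E
python3 - <<'E'
from h import *
print(get_state())
snap("a")
for n in("scene","top"):
    c=load(n);print(n,c["vertical_fov"],c["cx"],c["cy"],c["k1"]);print(np.round(c["cam_to_world"],3))
E
```

```text
{'time_s': 0.0, 'joint_positions': array([-1.00152834,  0.50835139, -0.23752912,  1.50114046,  0.12566406,
        1.14890682, -0.15479628]), 'qvel': array([-1.75895295e-04,  2.09244060e-04, -5.70523889e-05, -7.90968600e-04,
        1.31372546e-03, -4.64394246e-05,  3.43575710e-04]), 'joint_efforts': array([-2.34516619e-04, -6.20600224e+01, -2.18714990e+00, -2.49658746e+01,
        1.25561180e-02,  1.19739145e-02, -1.13341025e-05]), 'eef_pos': array([0.27940468, 0.55849683, 0.23041877]), 'tool_rot': array([ 2.29806080e-01,  9.73236013e-01, -8.85992232e-04, -2.09391220e-04]), 'wrist_force': array([-0.28093324, -0.26406864,  0.33493419]), 'moment': array([ 0.0075676 , -0.00330007,  0.02943123]), 'opening': 0.0857280415651991}
scene 48.61487449842472 319.64585812644606 242.88080738539867 -0.01762065224432427
[[-0.15  -0.737  0.659  1.418]
 [ 0.988 -0.125  0.085  0.112]
 [ 0.019  0.664  0.748  1.067]
 [ 0.     0.     0.     1.   ]]
top 51.05771684199038 315.6170082469709 236.03079452289322 -0.11069121948114237
[[-0.027  0.99  -0.139  0.401]
 [-1.    -0.025  0.018  0.008]
 [ 0.015  0.139  0.99   1.321]
 [ 0.     0.     0.     1.   ]]
```

View pics/a_scene.png

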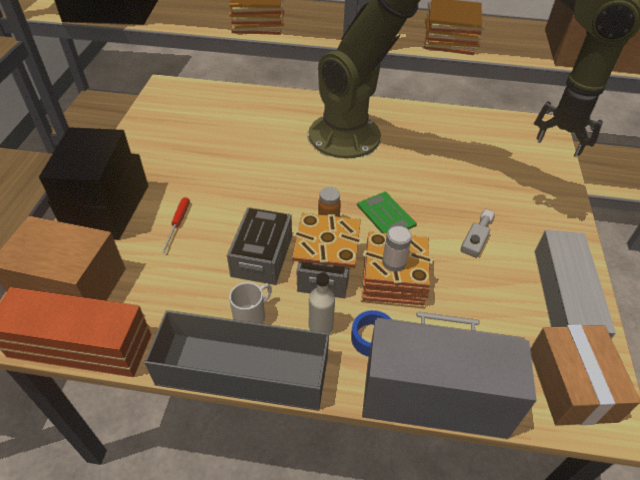

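View pics/a_top.png

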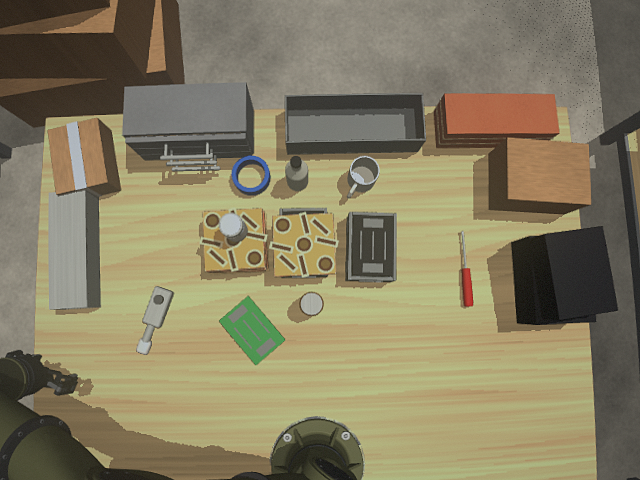

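Both views agree. In the top view, the pile with the tin is at px (233,240), the loose tile on case a at (304,245), and case b with its black lid at (371,246). The jar is at (311,303), polish at (296,172), mug at (363,175) and tape at (251,175). The green lid look-alike at (252,330) stays alone. I'll measure these next.

```bash
python3 - <<'E'
from h import *
c=load("top");P=cloud(c)
sc=load("scene");Q=cloud(sc)
def rect(P,zl,zh,box,name):
    m=(P[...,2]>zl)&(P[...,2]<zh)&(P[...,0]>box[0])&(P[...,0]<box[1])&(P[...,1]>box[2])&(P[...,1]<box[3])
    p=P[m]
    if len(p)<10: print(name,len(p));return
    r=cv2.minAreaRect((p[:,:2]*1000).astype(np.float32))
    print(name,len(p),np.round(r[0],1),np.round(r[1],1),round(r[2],2),'z med',np.round(np.percentile(p[:,2],[5,50,95])*1000,1))
for nm,u,v in[("pile",233,240),("tile",304,245),("b",371,246),("tin",231,224),("jar",311,303),("polish",296,160),("mug",363,170),("tape",235,175),("lever",152,320),("sd",465,270),("bench",400,350)]:
    print(nm,np.round(P[v,u]*1000))
for A,n in((P,"top"),(Q,"scene")):
    print(n)
    rect(A,.08,.098,(.4,.75,.14,.3),"pile") 
    rect(A,.100,.118,(.4,.75,-.06,.15),"tile")
    rect(A,.085,.105,(.4,.75,-.3,-.07),"b")
    rect(A,.18,.22,(.4,.75,.05,.35),"tin")
    rect(A,.105,.14,(.3,.48,-.1,.15),"jar")
    rect(A,.03,.22,(.63,.85,-.01,.08),"polish")
    rect(A,.03,.12,(.63,.85,-.2,-.05),"mug")
    rect(A,.025,.06,(.63,.85,.1,.23),"tape")
    rect(A,.015,.06,(.25,.5,.25,.45),"lever")
    rect(A,.006,.06,(.25,.45,.07,.25),"green")
for nm,r in (("top",c),("scene",sc)):
    im=r["img"]
    cv2.imwrite(f"pics/crop_{nm}.png", cv2.resize(im[190:300,180:420] if nm=="top" else im[180:310,220:450],None,fx=3,fy=3,interpolation=cv2.INTER_CUBIC))
E
```

```text
pile [562. 183. 137.]
tile [550.  15. 106.]
b [ 545. -150.   95.]
tin [593. 180. 187.]
jar [409.   1. 119.]
polish [740.  28. 189.]
mug [ 761. -149.   10.]
tape [747. 192.  42.]
lever [375. 410.  29.]
sd [ 483. -404.   26.]
bench [ 281. -228.   -1.]
top
pile 2375 [571.8 206.4] [132.8 155.1] 89.99 z med [87.6 91.6 95.8]
tile 3913 [575.1  21. ] [350.3 159. ] 1.04 z med [104.6 108.6 113.2]
b 2750 [ 606.3 -157.5] [119.8 286.3] 86.81 z med [86.2 92.5 97.3]
tin 464 [589.9 180.4] [52.8 55.2] 68.67 z med [187.8 192.1 195.7]
jar 469 [431.5  15.1] [ 96.9 147.4] 0.03 z med [107.1 118.8 123.5]
polish 1101 [739.2  30.1] [ 85.2 219.5] 88.48 z med [ 40.7  95.9 188.4]
mug 1154 [ 724.6 -125.9] [188.9 149.1] 0.73 z med [35.1 73.1 99.2]
tape 716 [737.2 146.5] [196.7  98.7] 26.1 z med [28.5 43.  52.4]
lever 1036 [421.4 378.8] [ 93.9 277.7] 48.57 z med [18.2 27.1 39.9]
green 2252 [349.1 156.1] [168.2 197.9] 89.33 z med [ 7.3 11.4 15.4]
scene
pile 1810 [573.9 207.3] [158.4 134.7] 0.0 z med [85.7 93.9 96.9]
tile 3103 [579.7  19.6] [160. 340.] 88.82 z med [106.3 110.9 114.3]
b 2389 [ 606.4 -155.5] [121.1 287.7] 86.72 z med [86.1 94.  98.4]
tin 438 [594.3 183.8] [55.6 55.4] 7.82 z med [183.7 194.4 197.4]
jar 339 [431.5  24.7] [130.1  97.8] 88.27 z med [108.1 120.5 124.9]
polish 2432 [736.6  25.6] [ 87.2 219.9] 84.83 z med [ 36.1  87.5 186.2]
mug 2958 [ 726.3 -125. ] [192.5 149.8] 0.0 z med [34.3 67.8 99. ]
tape 921 [725.3 140.4] [106.6 219.8] 68.14 z med [27.  45.3 55.5]
lever 740 [374.1 415.7] [ 50.6 184.9] 68.54 z med [19.6 30.3 43.2]
green 1360 [344.5 161.4] [189.7 174.3] 1.68 z med [ 8.3 13.8 17.5]
```

```bash
ls pics
```

```text
a_scene.png
a_top.png
crop_scene.png
crop_top.png
```

```bash
cat >> h.py <<'E'
def bigrect(m,P,name,zref=None,c=None):
    m=cv2.morphologyEx(m.astype(np.uint8),cv2.MORPH_OPEN,np.ones((3,3)))
    n,l,s,_=cv2.connectedComponentsWithStats(m)
    if n<2: print(name,'none');return
    k=1+np.argmax(s[1:,4]); mm=(l==k)
    z=np.median(P[mm][:,2]) if zref is None else zref
    cs,_=cv2.findContours(mm.astype(np.uint8),cv2.RETR_EXTERNAL,cv2.CHAIN_APPROX_NONE)
    cc=max(cs,key=cv2.contourArea)[:,0]
    w=plane(c,cc,z)[:,:2]*1000
    r=cv2.minAreaRect(w.astype(np.float32))
    print(name,s[k,4],'ctr',np.round(r[0],1),'size',np.round(r[1],1),'ang',round(r[2],2),'z',round(z*1000,1),'bb',np.round(w.min(0)),np.round(w.max(0)))
    return r
def orange(im):
    h=cv2.cvtColor(im,cv2.COLOR_BGR2HSV)
    return h
E
python3 - <<'E'
from h import *
for n in("top","scene"):
    c=load(n);P=cloud(c);x,y,z=P[...,0],P[...,1],P[...,2]
    print(n)
    bx=lambda a,b,d,e:(x>a)&(x<b)&(y>d)&(y<e)
    bigrect((z>.097)&(z<.125)&bx(.46,.66,-.075,.11),P,"tile",.1075,c)
    bigrect((z>.08)&(z<.105)&bx(.46,.68,.105,.3),P,"pile",.092,c)
    bigrect((z>.07)&(z<.105)&bx(.45,.68,-.26,-.07),P,"b",.085,c)
    bigrect((z>.175)&bx(.5,.68,.1,.3),P,"tin",.1,c) if 0 else bigrect((z>.18)&(z<.22)&bx(.5,.68,.1,.3),P,"tin",.192,c)
    bigrect((z>.1)&bx(.35,.455,-.05,.1),P,"jar",.12,c)
    bigrect((z>.03)&bx(.66,.8,-.03,.08),P,"polish",None,c)
    bigrect((z>.07)&(z<.11)&bx(.63,.8,-.22,-.06),P,"mug",.09,c)
    bigrect((z>.03)&(z<.06)&bx(.63,.8,.09,.24),P,"tape",.045,c)
E
```

```text
top
tile 3809 ctr [553.   16.9] size [165.5 157.1] ang 88.12 z 107.5 bb [474. -66.] [632. 100.]
pile 3014 ctr [571.7 189.9] size [163.6 154.6] ang 88.68 z 92.0 bb [494. 108.] [649. 272.]
b 3254 ctr [ 546.7 -153.9] size [121.4 168.4] ang 86.7 z 85.0 bb [ 460. -218.] [633. -89.]
tin 460 ctr [589.6 180.6] size [52.8 55.4] ang 88.58 z 192.0 bb [562. 154.] [617. 207.]
jar 386 ctr [409.2   1.3] size [50.3 50.2] ang 43.55 z 120.0 bb [383. -23.] [435.  27.]
polish 602 ctr [728.6  30. ] size [54. 81.] ang 88.62 z 125.3 bb [688.   3.] [769.  57.]
mug 118 ctr [ 699.7 -132.7] size [54.2 39.4] ang 83.52 z 90.0 bb [ 683. -161.] [ 722. -104.]
tape 516 ctr [746.9 150.7] size [97.3 99.8] ang 88.5 z 45.0 bb [697. 102.] [797. 199.]
scene
tile 3040 ctr [553.7  17. ] size [166.8 162.8] ang 3.65 z 107.5 bb [470. -65.] [637.  99.]
pile 2377 ctr [576.2 192.2] size [159.9 166.4] ang 2.24 z 92.0 bb [494. 109.] [657. 275.]
b 2648 ctr [ 553.9 -151.1] size [124.  184.1] ang 86.88 z 85.0 bb [ 459. -216.] [647. -86.]
tin 435 ctr [597.  183.5] size [54.7 65.1] ang 77.99 z 192.0 bb [565. 155.] [630. 211.]
jar 317 ctr [415.    4.3] size [68.2 49.6] ang 8.62 z 120.0 bb [381. -22.] [451.  30.]
polish 1151 ctr [745.5  32.8] size [151.5  54.8] ang 9.41 z 120.1 bb [670.   3.] [823.  65.]
mug 282 ctr [ 723.4 -139.1] size [43.6 88.8] ang 18.61 z 90.0 bb [ 700. -178.] [758. -99.]
tape 451 ctr [746.8 137.3] size [ 65.7 106.6] ang 64.64 z 45.0 bb [701. 105.] [802. 187.]
```

View pics/crop_top.png

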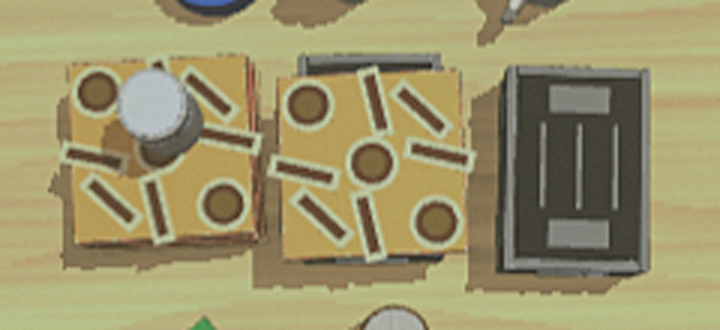

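View pics/crop_scene.png

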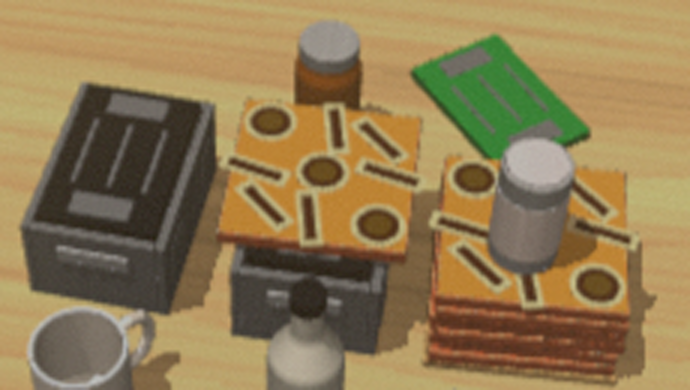

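```bash
python3 - <<'E'
from h import *
c=load("top");s=load("scene")
def f(c,off,pts,z,n):
    w=plane(c,np.array(pts)/3-.33+np.array(off),z)[:,:2]*1000
    e=np.roll(w,-1,0)-w
    print(n,'ctr',np.round(w.mean(0),1),'edges',np.round(np.hypot(*e.T)),'ang',np.round(np.degrees(np.arctan2(e[:,1],e[:,0]))%90,1)); print(np.round(w).tolist())
o=(180,190)
f(c,o,[(278,77),(462,70),(467,256),(285,261)],.1085,'tile')
f(c,o,[(70,65),(248,56),(257,236),(78,244)],.092,'pile')
f(c,o,[(506,66),(650,70),(641,270),(497,270)],.085,'b')
f(c,o,[(302,56),(440,55)],.085,'a far')
f(c,o,[(303,258),(440,258)],.085,'a near')
o=(220,180)
f(s,o,[(248,98),(424,115),(408,250),(220,240)],.1085,'tile')
f(s,o,[(443,155),(628,170),(628,312),(432,298)],.092,'pile')
f(s,o,[(84,84),(215,103),(168,246),(25,225)],.085,'b')
f(s,o,[(233,265),(386,263)],.085,'afar')
# height of lid surfaces
for n,C in(("top",c),("scene",s)):
    P=cloud(C);
    for nm,x0,x1,y0,y1 in(("b near",.475,.5,-.18,-.13),("b far",.6,.62,-.18,-.13),("b mid",.53,.56,-.18,-.13),("a far",.632,.64,-.01,.04),("tile",.5,.6,-.04,.08),("pile",.5,.55,.15,.25)):
        m=(P[...,0]>x0)&(P[...,0]<x1)&(P[...,1]>y0)&(P[...,1]<y1)&(P[...,2]>.06)
        print(n,nm,m.sum(),np.round(np.median(P[m][:,2])*1000,1) if m.sum() else None)
E
```

```text
tile ctr [550.3  14.6] edges [151. 152. 146. 150.] ang [ 0.8 89.7  0.1  1.3]
[[625.0, 91.0], [627.0, -60.0], [475.0, -59.0], [475.0, 87.0]]
pile ctr [569.7 187.3] edges [148. 150. 147. 149.] ang [1.4 2.1 1.2 2.8]
[[643.0, 265.0], [646.0, 116.0], [497.0, 111.0], [493.0, 258.0]]
b ctr [ 546.6 -151.4] edges [121. 168. 119. 170.] ang [87.1 84.7 88.4 85.5]
[[634.0, -98.0], [628.0, -219.0], [461.0, -204.0], [464.0, -85.0]]
a far ctr [645.6  14.2] edges [115. 115.] ang [89. 89.]
[[647.0, 72.0], [645.0, -43.0]]
a near ctr [476.7  17.8] edges [112. 112.] ang [88.5 88.5]
[[478.0, 74.0], [475.0, -38.0]]
tile ctr [552.4  20.2] edges [149. 149. 147. 158.] ang [2.  0.9 5.6 1.9]
[[478.0, -56.0], [473.0, 93.0], [622.0, 95.0], [636.0, -51.0]]
pile ctr [571.7 191.7] edges [154. 150. 151. 152.] ang [3.4 0.8 4.3 2. ]
[[501.0, 113.0], [492.0, 267.0], [641.0, 269.0], [653.0, 118.0]]
b ctr [ 546.6 -149.8] edges [117. 164. 118. 165.] ang [88.2 87.5 88.9 87.2]
[[463.0, -204.0], [466.0, -88.0], [630.0, -95.0], [628.0, -213.0]]
afar ctr [629.5  19.3] edges [121. 121.] ang [10.5 10.5]
[[641.0, -40.0], [618.0, 79.0]]
top b near 212 95.5
top b far 157 91.3
top b mid 239 92.9
top a far 43 88.2
top tile 2011 108.6
top pile 830 91.8
scene b near 134 96.7
scene b far 140 93.2
scene b mid 182 95.1
scene a far 115 94.3
scene tile 1488 111.1
scene pile 240 94.5
```

Emit:
{"name": "play_rows", "arguments": {"commands": [[[1, 0, 0, -0.01, 0, 0, 10.5], [1, 0, 0, -0.01, 0, 0, 10.5], [1, 0, 0, 0, 0, 0, 10.5], [1, 0, 0, 0, 0, 0, 10.5], [1, 0, 0, 0, 0, 0, 10.5], [1, 0, 0, 0, 0, 0, 10.0], [1, 0, 0, 0, 0, 0, 0]]], "grip_force": 40}}

```text
time_s: 0.98
eef_pos: [0.2793, 0.5588, 0.2508]
tool_rot: [0.701, 0.713, -0.0, 0.0]
wrist_force: [0.4, -0.1, 0.4]
opening: 0.0855
```

```bash
cat > d.py <<'E'
from h import *
from scipy.spatial.transform import Rotation as R
import sys
s=get_state();r=R.from_quat(s["tool_rot"]);M=r.as_matrix()
print('t',round(s["time_s"],2),'pos',np.round(s["eef_pos"]*1000,1),'tooly ang',round(np.degrees(np.arctan2(M[1,1],M[0,1])),2),'z',np.round(M[:,2],4),'F',np.round(s["wrist_force"],1),'op',round(s["opening"],4),'q',np.round(s["joint_positions"],2))
if len(sys.argv)>3:
    t=np.array(list(map(float,sys.argv[1:4])))/1000
    print('tool delta mm',np.round(M.T@(t-s["eef_pos"])*1000,1))
E
python3 d.py 591 182 240
```

```text
t 0.97 pos [279.3 558.8 250.8] tooly ang 1.01 z [-1.e-04 -1.e-03 -1.e+00] F [ 0.4 -0.1  0.4] op 0.0855 q [-1.17  0.49  0.04  1.47 -0.02  1.18 -1.11]
tool delta mm [-382.3  305.    11.2]
```

Emit:
{"name": "play_rows", "arguments": {"commands": [[[1, -0.038, 0.0305, 0.001, 0, 0, 0], [1, -0.038, 0.0305, 0.001, 0, 0, 0], [1, -0.038, 0.0305, 0.001, 0, 0, 0], [1, -0.038, 0.0305, 0.001, 0, 0, 0], [1, -0.038, 0.0305, 0.001, 0, 0, 0], [1, -0.038, 0.0305, 0.001, 0, 0, 0], [1, -0.038, 0.0305, 0.001, 0, 0, 0], [1, -0.038, 0.0305, 0.001, 0, 0, 0], [1, -0.038, 0.0305, 0.001, 0, 0, 0], [1, -0.04, 0.0305, 0.001, 0, 0, 0], [1, 0, 0, 0, 0, 0, 0], [1, 0, 0, 0, 0, 0, 0]]]}}

```text
time_s: 2.48
eef_pos: [0.5903, 0.1823, 0.2409]
tool_rot: [0.7, 0.714, -0.0, -0.001]
wrist_force: [0.1, 1.6, 0.2]
opening: 0.0855
```

```bash
python3 d.py 591 182 145; python3 -c "
from h import *
snap('b')"
```

```text
t 2.48 pos [590.3 182.3 240.9] tooly ang 1.08 z [-1.e-03  5.e-04 -1.e+00] F [0.1 1.6 0.2] op 0.0855 q [-0.41  0.49  0.12  1.51 -0.06  1.15 -0.26]
tool delta mm [-0.4  0.7 95.9]
```

View pics/b_scene.png

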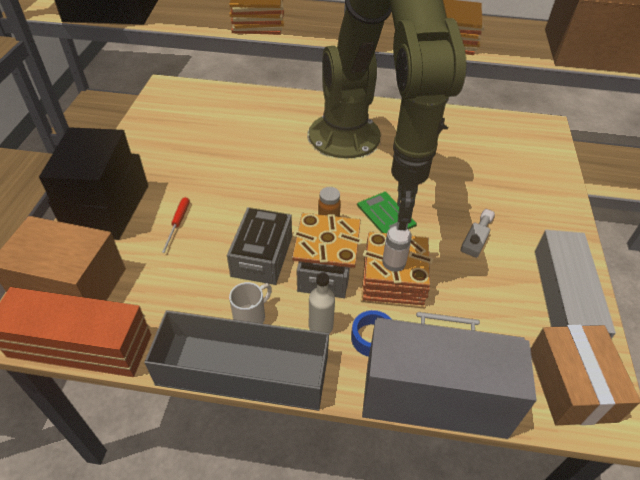

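The gripper, px (405,210), is lined up over the tin at (397,245). I'll descend and close.

Emit:
{"name": "play_rows", "arguments": {"commands": [[[1, 0, 0.001, 0.024, 0, 0, 0], [1, 0, 0, 0.024, 0, 0, 0], [1, 0, 0, 0.024, 0, 0, 0], [1, 0, 0, 0.024, 0, 0, 0], [1, 0, 0, 0, 0, 0, 0], [0, 0, 0, 0, 0, 0, 0], [0, 0, 0, 0, 0, 0, 0], [0, 0, 0, 0, 0, 0, 0], [0, 0, 0, 0, 0, 0, 0], [0, 0, 0, 0, 0, 0, 0]]], "grip_force": 40}}

```text
time_s: 3.82
eef_pos: [0.5925, 0.1825, 0.1468]
tool_rot: [0.701, 0.713, 0.001, 0.0]
wrist_force: [-1.3, 0.3, 6.3]
opening: 0.0551
```

```bash
python3 d.py 560 360 245; python3 -c "
from h import *
snap('c')"
```

```text
t 3.83 pos [592.5 182.5 146.8] tooly ang 0.94 z [ 0.0024  0.0013 -1.    ] F [-1.3  0.3  6.3] op 0.0551 q [-0.4   0.57  0.11  1.64 -0.07  0.94 -0.25]
tool delta mm [178.2 -29.3 -98. ]
```

View pics/c_scene.png

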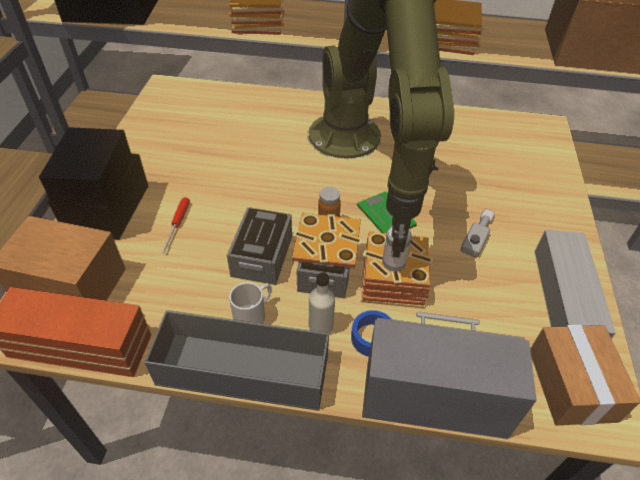

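The tin is held, with the opening at 55 mm. Now lift it and carry it to the left.

Emit:
{"name": "play_rows", "arguments": {"commands": [[[0, 0, 0, -0.015, 0, 0, 0], [0, 0, 0, -0.03, 0, 0, 0], [0, 0, 0, -0.025, 0, 0, 0], [0, 0.02, -0.004, 0, 0, 0, 0], [0, 0.03, -0.005, 0, 0, 0, 0], [0, 0.03, -0.005, 0, 0, 0, 0], [0, 0.03, -0.005, 0, 0, 0, 0], [0, 0.03, -0.005, 0, 0, 0, 0], [0, 0.025, -0.005, 0, 0, 0, 0], [0, 0.013, 0, 0, 0, 0, 0], [0, 0, 0, 0, 0, 0, 0], [0, 0, 0, 0, 0, 0, 0]]]}}

```text
time_s: 5.42
eef_pos: [0.5605, 0.3578, 0.2152]
tool_rot: [0.702, 0.712, -0.0, 0.001]
wrist_force: [-0.3, -1.3, -1.7]
opening: 0.055
```

```bash
python3 d.py 560 360 56; python3 -c "
from h import *
snap('d')"
```

```text
t 5.42 pos [560.5 357.8 215.2] tooly ang 0.82 z [ 3.0e-04 -1.3e-03 -1.0e+00] F [-0.3 -1.3 -1.7] op 0.055 q [-0.67  0.58  0.11  1.41 -0.06  1.16 -0.54]
tool delta mm [  2.4  -0.5 159.2]
```

View pics/d_scene.png

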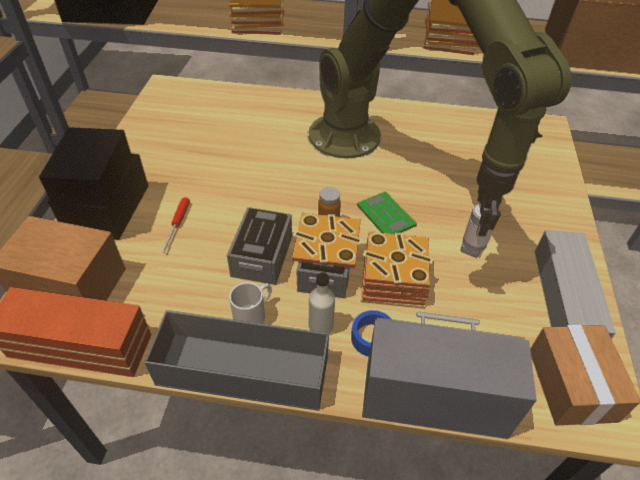

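The tin hangs upright at px (476,235). I'll lower it by about 159 mm.

Emit:
{"name": "play_rows", "arguments": {"commands": [[[0, 0, 0, 0.03, 0, 0, 0], [0, 0, 0, 0.04, 0, 0, 0], [0, 0, 0, 0.04, 0, 0, 0], [0, 0, 0, 0.03, 0, 0, 0], [0, 0, 0, 0.013, 0, 0, 0], [0, 0, 0, 0.004, 0, 0, 0], [0, 0, 0, 0, 0, 0, 0], [0, 0, 0, 0.0015, 0, 0, 0], [0, 0, 0, 0, 0, 0, 0]]]}}

```text
time_s: 6.65
eef_pos: [0.5601, 0.3597, 0.0575]
tool_rot: [0.701, 0.713, 0.001, 0.0]
wrist_force: [0.5, 0.3, -2.3]
opening: 0.055
```

```bash
python3 d.py 560 360 56
```

```text
t 6.65 pos [560.1 359.7  57.5] tooly ang 0.93 z [ 9.e-04  6.e-04 -1.e+00] F [ 0.5  0.3 -2.3] op 0.055 q [-0.66  0.73  0.09  1.59 -0.08  0.82 -0.52]
tool delta mm [ 0.3 -0.1  1.5]
```

Emit:
{"name": "play_rows", "arguments": {"commands": [[[0, 0, 0, 0.0015, 0, 0, 0], [0, 0, 0, 0.001, 0, 0, 0], [0, 0, 0, 0.001, 0, 0, 0], [0, 0, 0, 0, 0, 0, 0], [0, 0, 0, 0, 0, 0, 0]]]}}

```text
time_s: 7.28
eef_pos: [0.56, 0.3596, 0.0548]
tool_rot: [0.701, 0.713, 0.001, -0.0]
wrist_force: [-2.3, -1.1, 9.3]
opening: 0.0551
```

Contact with the bench (9 N up). Release gradually, then rise.

Emit:
{"name": "play_rows", "arguments": {"commands": [[[0.75, 0, 0, 0, 0, 0, 0], [0.85, 0, 0, 0, 0, 0, 0], [1, 0, 0, 0, 0, 0, 0], [1, 0, 0, 0, 0, 0, 0], [1, 0, 0, 0, 0, 0, 0], [1, 0, 0, -0.03, 0, 0, 0], [1, 0, 0, -0.04, 0, 0, 0], [1, 0, 0, -0.04, 0, 0, 0], [1, 0, 0, -0.04, 0, 0, 0], [1, 0, 0, 0, 0, 0, 0]]]}}

```text
time_s: 8.52
eef_pos: [0.5616, 0.3603, 0.2072]
tool_rot: [0.701, 0.713, 0.003, 0.001]
wrist_force: [0.2, 0.3, 0.3]
opening: 0.0852
```

```bash
python3 d.py 552 -82 200; python3 - <<'E'
from h import *
snap('e')
c=load('top');P=cloud(c);x,y,z=P[...,0],P[...,1],P[...,2]
bx=lambda a,b,d,e:(x>a)&(x<b)&(y>d)&(y<e)
bigrect((z>.085)&(z<.115)&bx(.5,.63,.3,.42),P,"tin",.1,c)
bigrect((z>.097)&(z<.125)&bx(.46,.66,-.075,.11),P,"tile",.108,c)
s=load('scene')
cv2.imwrite('pics/e_crop.png',np.vstack([cv2.resize(c["img"][190:310,120:440],None,fx=2.3,fy=2.3),cv2.resize(s["img"][180:310,220:540],None,fx=2.3,fy=2.3)]))
E
```

```text
t 8.53 pos [561.6 360.3 207.2] tooly ang 0.91 z [ 0.0058  0.0038 -1.    ] F [0.2 0.3 0.3] op 0.0852 q [-0.67  0.58  0.1   1.42 -0.06  1.13 -0.54]
tool delta mm [-442.1  -16.7    5.5]
tin 396 ctr [558.  357.2] size [52.6 55.1] ang 0.6 z 100.0 bb [532. 330.] [584. 385.]
tile 3798 ctr [551.7  17. ] size [165.4 154.5] ang 88.12 z 108.0 bb [474. -66.] [629. 100.]
```

View pics/e_crop.png

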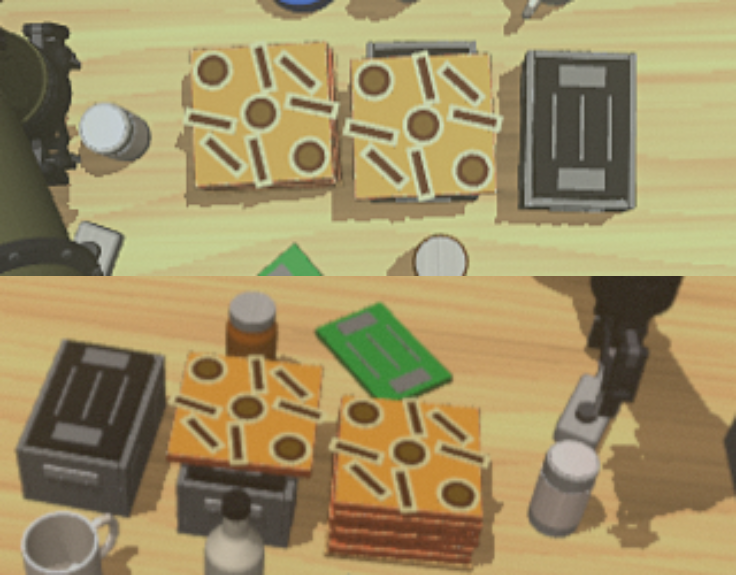

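The tin stands free and upright: top view crop (115,132), scene crop (565,485). The centre discs of the pile, crop (260,114), and of the tile, (424,125), are both visible, so I'll use them for a fine measurement while moving over.

```bash
python3 - <<'E'
from h import *
def cen(im,u,v,r=9):
    h=cv2.cvtColor(im,cv2.COLOR_BGR2GRAY).astype(float)[v-r:v+r+1,u-r:u+r+1]
    m=(h<np.median(h)-25).astype(np.uint8)
    n,l,s,c=cv2.connectedComponentsWithStats(m)
    d=[np.hypot(*(c[k]-r)) if s[k,4]>15 else 99 for k in range(1,n)]
    k=1+int(np.argmin(d)); return c[k]+[u-r,v-r]
for nm,a,b,disc in(("top",(120+260/2.3,190+114/2.3),(120+424/2.3,190+125/2.3),0),("scene",(220+409/2.3,180+(452-276)/2.3),(220+247/2.3,180+(408-276)/2.3),0)):
    c=load(nm); 
    for n,p,z in(("pile",a,.092),("tile",b,.1085)):
        q=cen(c["img"],int(round(p[0])),int(round(p[1])))
        print(nm,n,np.round(p,1),np.round(q,1),np.round(plane(c,[q],z)[0]*1000,1))
E
```

```text
top pile [233.  239.6] [232.8 238.8] [571.5 190.2  92. ]
top tile [304.3 244.3] [303.5 244. ] [552.2  15.8 108.5]
scene pile [397.8 256.5] [397.6 256.4] [570.8 192.6  92. ]
scene tile [327.4 237.4] [327.1 236.8] [551.   17.6 108.5]
```

Emit:
{"name": "play_rows", "arguments": {"commands": [[[1, -0.044, -0.002, 0, 0, 0, 0], [1, -0.044, -0.002, 0, 0, 0, 0], [1, -0.044, -0.002, 0, 0, 0, 0], [1, -0.044, -0.002, 0, 0, 0, 0], [1, -0.044, -0.002, 0, 0, 0, 0], [1, -0.044, -0.002, 0, 0, 0, 0], [1, -0.044, -0.002, 0, 0, 0, 0], [1, -0.044, -0.002, 0, 0, 0, 0], [1, -0.044, 0, 0, 0, 0, 0], [1, -0.046, 0, 0, 0, 0, 0], [1, 0, 0, 0, 0, 0, 0], [1, 0, 0, 0, 0, 0, 0]]]}}

```text
time_s: 10.12
eef_pos: [0.5504, -0.082, 0.2021]
tool_rot: [0.701, 0.713, -0.0, -0.001]
wrist_force: [-1.0, 1.2, -0.5]
opening: 0.0851
```

```bash
python3 d.py 552 -83 89
```

```text
t 10.12 pos [550.4 -82.  202.1] tooly ang 0.93 z [-2.3e-03  9.0e-04 -1.0e+00] F [-1.   1.2 -0.5] op 0.0851 q [ 0.    0.43  0.15  1.73 -0.08  0.99  0.2 ]
tool delta mm [ -1.2   1.9 113.1]
```

Emit:
{"name": "play_rows", "arguments": {"commands": [[[1, 0, 0.001, 0.025, 0, 0, 0], [1, 0, 0.001, 0.025, 0, 0, 0], [1, 0, 0, 0.025, 0, 0, 0], [1, 0, 0, 0.02, 0, 0, 0], [1, 0, 0, 0.012, 0, 0, 0], [1, 0, 0, 0.004, 0, 0, 0], [1, 0, 0, 0, 0, 0, 0]]]}}

```text
time_s: 11.0
eef_pos: [0.5532, -0.0823, 0.0924]
tool_rot: [0.701, 0.713, 0.0, 0.0]
wrist_force: [-0.6, -0.6, -0.0]
opening: 0.0856
```

```bash
python3 d.py 552 -65 89;python3 - <<'E'
from h import *
snap('f')
c=load('top');s=load('scene')
cv2.imwrite('pics/f_crop.png',np.vstack([cv2.resize(c["img"][190:290,250:420],None,fx=4,fy=4),cv2.resize(s["img"][190:300,220:390],None,fx=4,fy=4)])[:, :680])
cv2.imwrite('pics/f_crop.png',cv2.resize(s["img"][190:300,220:390],None,fx=4.5,fy=4.5,interpolation=cv2.INTER_CUBIC))
P=cloud(s);x,y,z=P[...,0],P[...,1],P[...,2]
m=(y<-.066)&(y>-.1)&(x>.48)&(x<.62)&(z>.09)&(z<.16)
p=P[m]; 
for k in range(90,160,5):
    q=p[(p[:,2]*1000>=k)&(p[:,2]*1000<k+5)]
    if len(q): print(k,len(q),np.round(q.min(0)*1000),np.round(q.max(0)*1000))
E
```

```text
t 11.0 pos [553.2 -82.3  92.4] tooly ang 0.96 z [ 1.e-04  1.e-04 -1.e+00] F [-0.6 -0.6 -0. ] op 0.0856 q [ 0.02  0.56  0.13  1.86 -0.1   0.73  0.22]
tool delta mm [17.3 -0.9  3.4]
90 2 [600. -99.  90.] [605. -95.  91.]
105 7 [507. -86. 107.] [603. -75. 110.]
110 7 [511. -94. 110.] [606. -74. 115.]
115 14 [507. -94. 116.] [609. -72. 120.]
120 15 [510. -93. 121.] [609. -71. 124.]
125 16 [510. -92. 125.] [609. -74. 129.]
130 12 [507. -84. 130.] [609. -72. 135.]
135 4 [507. -86. 136.] [611. -72. 138.]
140 3 [503. -78. 142.] [601. -74. 144.]
145 3 [507. -74. 146.] [603. -71. 148.]
150 3 [598. -72. 153.] [606. -70. 154.]
155 6 [602. -92. 155.] [619. -70. 159.]
```

View pics/f_crop.png

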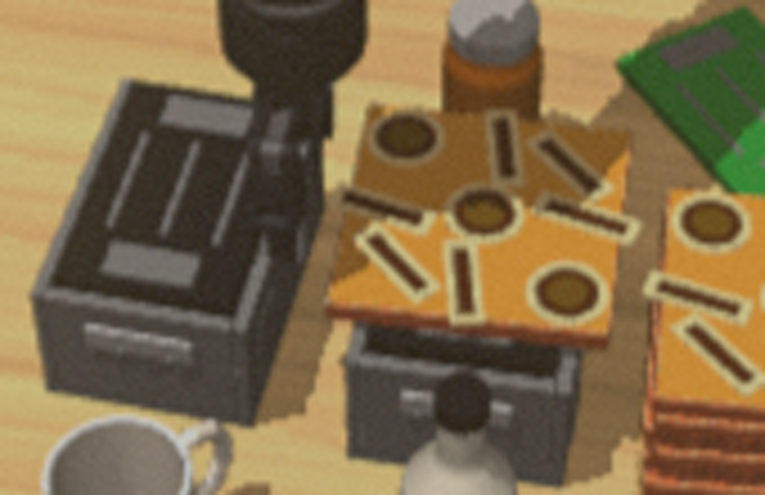

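Emit:
{"name": "play_rows", "arguments": {"commands": [[[1, 0, -0.001, 0.005, 0, 0, 0], [1, 0.004, 0, 0, 0, 0, 0], [1, 0.004, 0, 0, 0, 0, 0], [1, 0.002, 0, 0, 0, 0, 0], [1, 0.002, 0, 0, 0, 0, 0], [1, 0.002, 0, 0, 0, 0, 0], [1, 0.002, 0, 0, 0, 0, 0], [1, 0.002, 0, 0, 0, 0, 0], [1, 0, 0, 0, 0, 0, 0]]]}}

```text
time_s: 12.22
eef_pos: [0.5517, -0.0654, 0.0873]
tool_rot: [0.702, 0.713, -0.0, 0.0]
wrist_force: [-1.3, -3.9, 0.9]
opening: 0.0855
```

```bash
cat > t.py <<'E'
import sys
from h import *
tag=sys.argv[1]; snap(tag)
c=load('top');s=load('scene')
cv2.imwrite(f'pics/{tag}_crop.png',np.vstack([cv2.resize(c["img"][190:290,180:420],None,fx=3,fy=3)[:, :690],cv2.resize(s["img"][190:290,220:450],None,fx=3,fy=3)]))
E
python3 d.py; python3 t.py g
```

```text
t 12.22 pos [551.7 -65.4  87.3] tooly ang 0.89 z [ 0.e+00 -7.e-04 -1.e+00] F [-1.3 -3.9  0.9] op 0.0855 q [-0.01  0.56  0.13  1.87 -0.11  0.72  0.19]
```

View pics/g_crop.png

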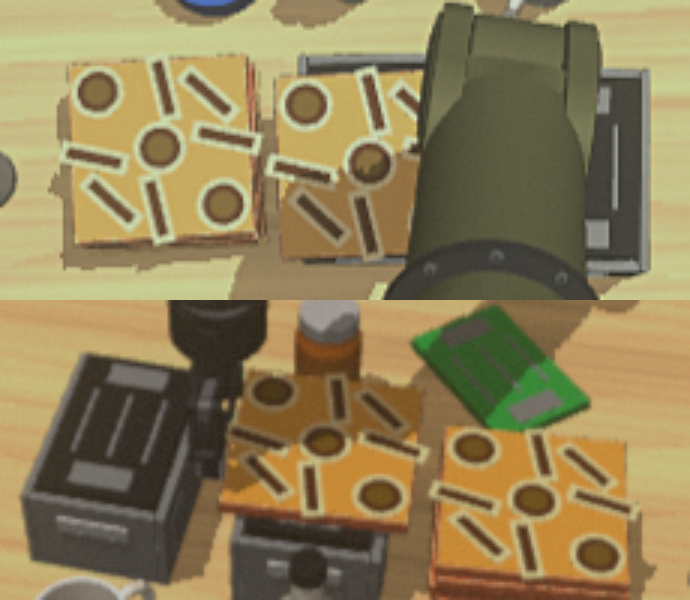

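The fingers are in contact (3.9 N) and the tile is starting to move. I'll push steadily with a slight diagonal.

Emit:
{"name": "play_rows", "arguments": {"commands": [[[1, 0.003, 0.0003, 0, 0, 0, 0], [1, 0.004, 0.0005, 0, 0, 0, 0], [1, 0.004, 0.0005, 0, 0, 0, 0], [1, 0.004, 0.0005, 0, 0, 0, 0], [1, 0.004, 0.0005, 0, 0, 0, 0], [1, 0.004, 0.0005, 0, 0, 0, 0], [1, 0.004, 0.0005, 0, 0, 0, 0], [1, 0.004, 0.0005, 0, 0, 0, 0], [1, 0.004, 0.0005, 0, 0, 0, 0], [1, 0.004, 0.0005, 0, 0, 0, 0], [1, 0.003, 0.0003, 0, 0, 0, 0], [1, 0, 0, 0, 0, 0, 0]]]}}

```text
time_s: 13.82
eef_pos: [0.5563, -0.022, 0.0873]
tool_rot: [0.701, 0.713, 0.0, -0.0]
wrist_force: [0.0, -3.0, 2.4]
opening: 0.0855
```

```bash
python3 d.py; python3 t.py h1
```

```text
t 13.82 pos [556.3 -22.   87.3] tooly ang 0.95 z [ 3.e-04  5.e-04 -1.e+00] F [ 0.  -3.   2.4] op 0.0855 q [-0.09  0.56  0.13  1.87 -0.11  0.72  0.12]
```

View pics/h1_crop.png

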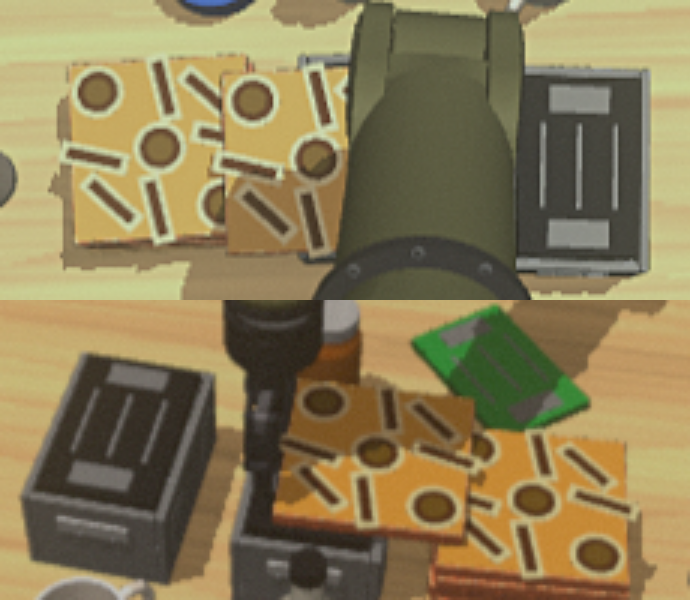

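The tile now rides over the pile's edge and is square. Continue.

Emit:
{"name": "play_rows", "arguments": {"commands": [[[1, 0.003, 0.0003, 0, 0, 0, 0], [1, 0.005, 0.0006, 0, 0, 0, 0], [1, 0.005, 0.0006, 0, 0, 0, 0], [1, 0.005, 0.0006, 0, 0, 0, 0], [1, 0.005, 0.0006, 0, 0, 0, 0], [1, 0.005, 0.0006, 0, 0, 0, 0], [1, 0.005, 0.0006, 0, 0, 0, 0], [1, 0.005, 0.0006, 0, 0, 0, 0], [1, 0.005, 0.0006, 0, 0, 0, 0], [1, 0.005, 0.0006, 0, 0, 0, 0], [1, 0.005, 0.0006, 0, 0, 0, 0], [1, 0.003, 0.0003, 0, 0, 0, 0]]]}}

```text
time_s: 15.42
eef_pos: [0.5617, 0.0341, 0.0871]
tool_rot: [0.701, 0.713, -0.0, -0.0]
wrist_force: [-0.8, -4.1, 0.5]
opening: 0.0853
```

```bash
python3 d.py; python3 t.py h2
```

```text
t 15.43 pos [561.7  34.1  87.1] tooly ang 0.96 z [-4.e-04  2.e-04 -1.e+00] F [-0.8 -4.1  0.5] op 0.0853 q [-0.2   0.57  0.14  1.85 -0.11  0.73  0.03]
```

View pics/h2_crop.png

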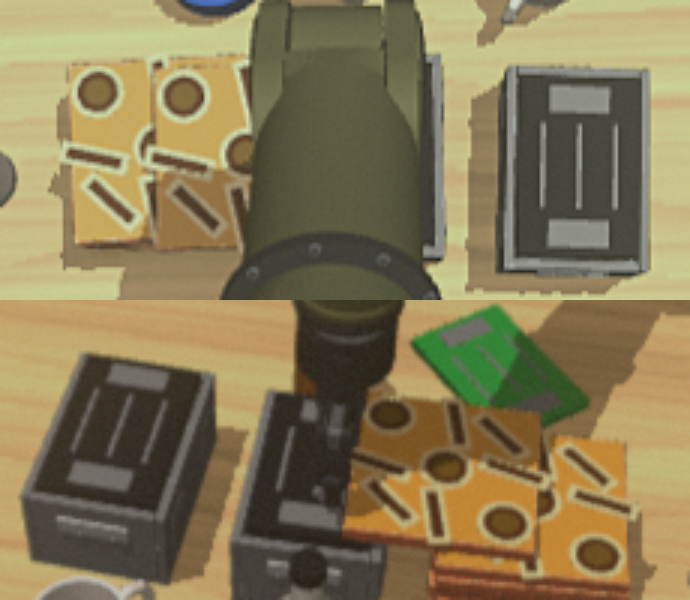

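Emit:
{"name": "play_rows", "arguments": {"commands": [[[1, 0.003, 0.0003, 0, 0, 0, 0], [1, 0.005, 0.0006, 0, 0, 0, 0], [1, 0.005, 0.0006, 0, 0, 0, 0], [1, 0.005, 0.0006, 0, 0, 0, 0], [1, 0.005, 0.0006, 0, 0, 0, 0], [1, 0.005, 0.0006, 0, 0, 0, 0], [1, 0.005, 0.0006, 0, 0, 0, 0], [1, 0.005, 0.0006, 0, 0, 0, 0], [1, 0.005, 0.0006, 0, 0, 0, 0], [1, 0.005, 0.0006, 0, 0, 0, 0], [1, 0.005, 0.0006, 0, 0, 0, 0], [1, 0.003, 0.0003, 0, 0, 0, 0]]]}}

```text
time_s: 17.02
eef_pos: [0.5676, 0.09, 0.0873]
tool_rot: [0.701, 0.713, 0.0, -0.0]
wrist_force: [0.0, -3.5, 0.6]
opening: 0.0857
```

```bash
python3 d.py 572 105 87; python3 t.py h3
```

```text
t 17.02 pos [567.6  90.   87.3] tooly ang 0.94 z [ 0.e+00  1.e-04 -1.e+00] F [ 0.  -3.5  0.6] op 0.0857 q [-0.29  0.58  0.15  1.82 -0.12  0.74 -0.07]
tool delta mm [15.   4.7  0.3]
```

View pics/h3_crop.png

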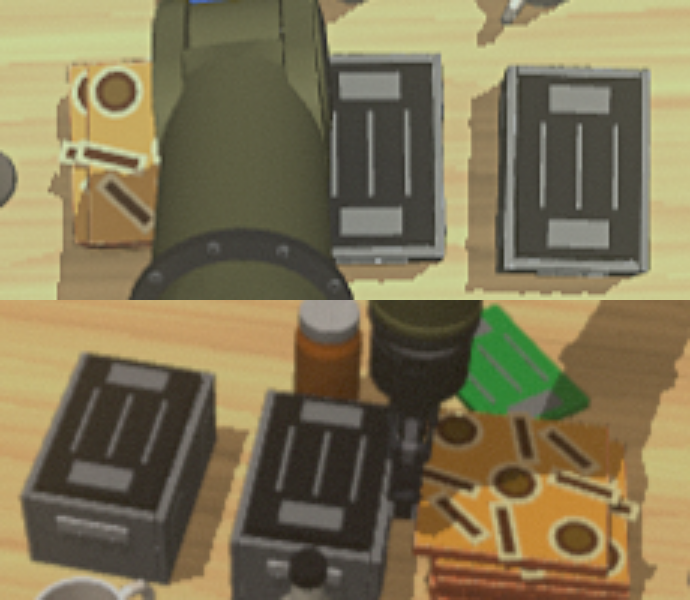

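```bash
python3 - <<'E'
from h import *
s=load('scene');print(plane(s,[(220+516/3,190+(482-300)/3)],.106)*1000)
E
```

```text
[[567.06899663 177.10832496 106.        ]]
```

Emit:
{"name": "play_rows", "arguments": {"commands": [[[1, 0.003, 0.0008, 0, 0, 0, 0], [1, 0.003, 0.0009, 0, 0, 0, 0], [1, 0.003, 0.0009, 0, 0, 0, 0], [1, 0.003, 0.0009, 0, 0, 0, 0], [1, 0.002, 0.0006, 0, 0, 0, 0], [1, 0.001, 0, 0, 0, 0, 0], [1, 0, 0, 0, 0, 0, 0], [1, -0.01, 0, 0, 0, 0, 0], [1, -0.02, 0, 0, 0, 0, 0], [1, 0, 0, -0.04, 0, 0, 0], [1, 0, 0, -0.05, 0, 0, 0], [1, 0, 0, 0, 0, 0, 0]]]}}

```text
time_s: 18.62
eef_pos: [0.5744, 0.0732, 0.1813]
tool_rot: [0.702, 0.712, 0.003, 0.002]
wrist_force: [-0.4, 0.0, -1.4]
opening: 0.0854
```

```bash
python3 d.py 495 16 120; python3 t.py h4
```

```text
t 18.62 pos [574.4  73.2 181.3] tooly ang 0.83 z [ 0.0078  0.0011 -1.    ] F [-0.4  0.  -1.4] op 0.0854 q [-0.28  0.48  0.17  1.71 -0.09  0.95 -0.06]
tool delta mm [-56.1 -80.6  60.6]
```

View pics/h4_crop.png

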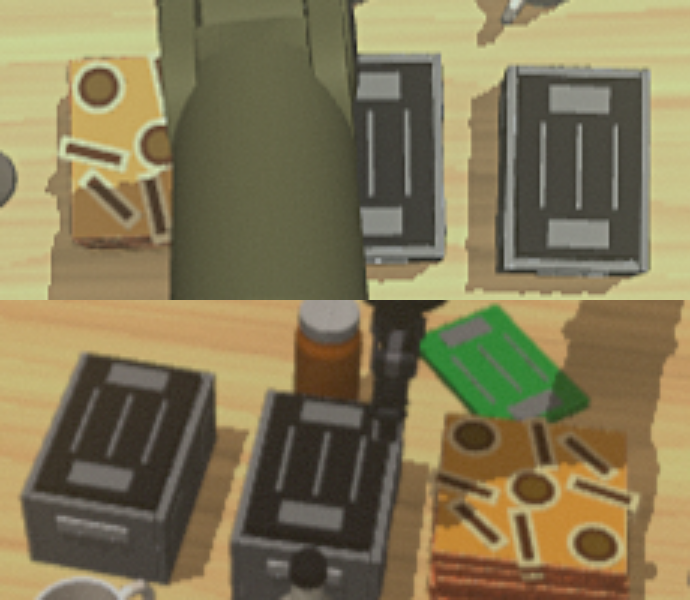

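The tile lies on the pile and the pattern is aligned: disc at scene crop (534,489), where the pile's own disc was at (534,500) before, higher now as expected. Next, close the fingers and locate lid a.

```bash
python3 - <<'E'
from h import *
s=load('scene');c=load('top')
S=lambda p,z:np.round(plane(s,[(220+p[0]/3-.3,190+(p[1]-300)/3-.3)],z)[0]*1000,1)
T=lambda p,z:np.round(plane(c,[(180+p[0]/3-.3,190+p[1]/3-.3)],z)[0]*1000,1)
print('a near lab',S((332,412),.094),'far lab',S((311,515),.094))
print('b near lab',S((138,377),.094),'far lab',S((102,475),.094))
print('b top near',T((578,234),.094),'far',T((579,99),.094))
print('a rim corners top',T((441,55),.085),T((444,262),.085))
c=load('top')
import cv2
h3=cv2.imread('pics/h3_top.png');
print('a top labels h3',T((370,85),.094),T((371,221),.094))
print('tile',S((534,489),.106))
P=cloud(s);x,y,z=P[...,0],P[...,1],P[...,2]
for n,X,Y in(("an",.5,.018),("af",.62,.016),("bn",.486,-.146),("bf",.607,-.155),("tile",.56,.19),("tile1",.62,.19),("tile2",.57,.24)):
    m=(abs(x-X)<.015)&(abs(y-Y)<.03)&(z>.07);print(n,m.sum(),np.round(np.median(z[m])*1000,1))
E
```

```text
a near lab [503.6  19.6  94. ] far lab [617.5  18.5  94. ]
b near lab [ 490.9 -149.4   94. ] far lab [ 604.1 -154.    94. ]
b top near [ 491.2 -151.6   94. ] far [ 603.  -157.1   94. ]
a rim corners top [644.5 -44.3  85. ] [471.8 -41.6  85. ]
a top labels h3 [618.9  15.5  94. ] [506.3  17.4  94. ]
tile [571.2 191.  106. ]
an 461 616.8
af 640 527.5
bn 177 96.7
bf 247 93.4
tile 235 108.4
tile1 261 107.9
tile2 240 108.3
```

Emit:
{"name": "play_rows", "arguments": {"commands": [[[0, -0.028, -0.04, 0, 0, 0, 0], [0, -0.028, -0.04, 0, 0, 0, 0], [0, 0, 0, 0.01, 0, 0, 0], [0, 0, 0, 0.01, 0, 0, 0], [0, 0, 0, 0, 0, 0, 0], [0, 0, 0, 0, 0, 0, 0]]]}}

```text
time_s: 19.48
eef_pos: [0.4933, 0.0178, 0.1568]
tool_rot: [0.701, 0.713, -0.0, -0.0]
wrist_force: [0.3, -0.3, -0.1]
opening: -0.0001
```

```bash
python3 d.py 495 17 100; python3 t.py i1
```

```text
t 19.48 pos [493.3  17.8 156.8] tooly ang 0.98 z [-6.e-04 -1.e-04 -1.e+00] F [ 0.3 -0.3 -0.1] op -0.0001 q [-0.21  0.39  0.17  1.95 -0.09  0.81  0.03]
tool delta mm [-0.9  1.7 56.8]
```

View pics/i1_crop.png

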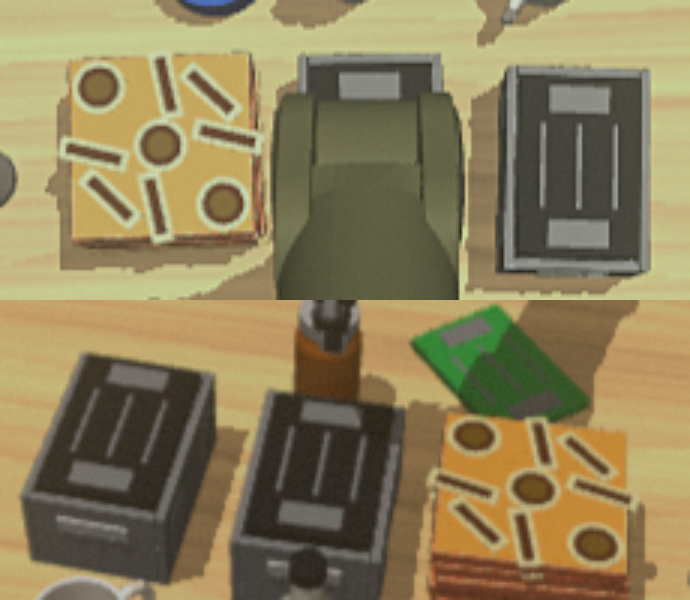

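The tile's disc at (571,191) is within 2 mm of the pile centre. Now press lid a's near end: descend to just above it, then in small steps.

Emit:
{"name": "play_rows", "arguments": {"commands": [[[0, 0, 0.0015, 0.02, 0, 0, 0], [0, 0, 0, 0.02, 0, 0, 0], [0, 0, 0, 0.015, 0, 0, 0], [0, 0, 0, 0.003, 0, 0, 0], [0, 0, 0, 0.002, 0, 0, 0], [0, 0, 0, 0.002, 0, 0, 0], [0, 0, 0, 0.002, 0, 0, 0], [0, 0, 0, 0, 0, 0, 0]]]}}

```text
time_s: 20.58
eef_pos: [0.4946, 0.0174, 0.0937]
tool_rot: [0.701, 0.713, 0.0, 0.0]
wrist_force: [-0.0, 0.3, 2.9]
opening: 0.0004
```

Emit:
{"name": "play_rows", "arguments": {"commands": [[[0, 0, 0, 0.002, 0, 0, 0], [0, 0, 0, 0.002, 0, 0, 0], [0, 0, 0, 0.002, 0, 0, 0], [0, 0, 0, 0, 0, 0, 0]]]}}

```text
time_s: 21.08
eef_pos: [0.4941, 0.0174, 0.0875]
tool_rot: [0.701, 0.713, -0.0, -0.0]
wrist_force: [-1.7, -0.4, 3.8]
opening: 0.0
```

Emit:
{"name": "play_rows", "arguments": {"commands": [[[0, 0, 0, 0.0015, 0, 0, 0], [0, 0, 0, 0.001, 0, 0, 0], [0, 0, 0, 0.0005, 0, 0, 0], [0, 0, 0, 0, 0, 0, 0]]]}}

```text
time_s: 21.58
eef_pos: [0.4941, 0.0174, 0.0855]
tool_rot: [0.701, 0.713, 0.0, -0.0]
wrist_force: [-5.6, -0.5, 17.3]
opening: 0.0001
```

Emit:
{"name": "play_rows", "arguments": {"commands": [[[0, 0, 0, 0.0008, 0, 0, 0], [0, 0, 0, 0, 0, 0, 0]]]}}

```text
time_s: 21.82
eef_pos: [0.4942, 0.0174, 0.0853]
tool_rot: [0.701, 0.713, 0.001, 0.0]
wrist_force: [-6.7, 0.3, 24.8]
opening: -0.0001
```

Hard stop at 85.3 mm with 25 N, so the near end is home. Next, the far end.

Emit:
{"name": "play_rows", "arguments": {"commands": [[[0, 0, 0, -0.01, 0, 0, 0], [0, 0, 0, -0.025, 0, 0, 0], [0, 0, 0.03, 0, 0, 0, 0], [0, 0, 0.04, 0, 0, 0, 0], [0, -0.002, 0.04, 0, 0, 0, 0], [0, -0.002, 0.023, 0, 0, 0, 0], [0, 0, 0, 0.01, 0, 0, 0], [0, 0, 0, 0.01, 0, 0, 0], [0, 0, 0, 0, 0, 0, 0]]]}}

```text
time_s: 22.95
eef_pos: [0.6255, 0.0156, 0.0972]
tool_rot: [0.701, 0.713, -0.001, -0.001]
wrist_force: [-0.3, -0.1, 0.5]
opening: -0.0001
```

```bash
python3 d.py 627 16 96; python3 t.py i2
```

```text
t 22.95 pos [625.5  15.6  97.2] tooly ang 0.93 z [-0.0032 -0.     -1.    ] F [-0.3 -0.1  0.5] op -0.0001 q [-0.16  0.64  0.15  1.67 -0.12  0.85  0.06]
tool delta mm [0.4 1.5 1.2]
```

View pics/i2_crop.png

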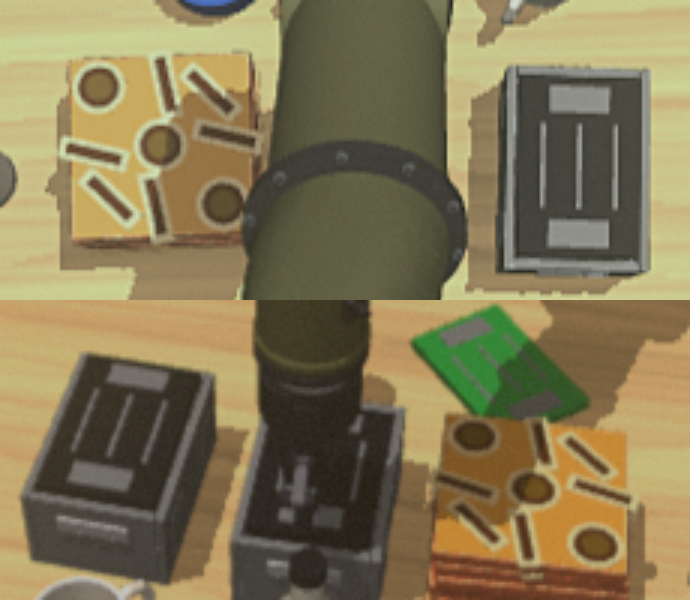

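Emit:
{"name": "play_rows", "arguments": {"commands": [[[0, 0, 0.001, 0.002, 0, 0, 0], [0, 0, 0, 0.002, 0, 0, 0], [0, 0, 0, 0.002, 0, 0, 0], [0, 0, 0, 0.002, 0, 0, 0], [0, 0, 0, 0.002, 0, 0, 0], [0, 0, 0, 0.001, 0, 0, 0], [0, 0, 0, 0, 0, 0, 0]]]}}

```text
time_s: 23.92
eef_pos: [0.6293, 0.0156, 0.0883]
tool_rot: [0.701, 0.713, 0.001, 0.001]
wrist_force: [0.5, 0.7, 5.4]
opening: -0.0002
```

Emit:
{"name": "play_rows", "arguments": {"commands": [[[0, 0, -0.002, 0.001, 0, 0, 0], [0, 0, 0, 0.001, 0, 0, 0], [0, 0, 0, 0.001, 0, 0, 0], [0, 0, 0, 0.0008, 0, 0, 0], [0, 0, 0, 0, 0, 0, 0]]]}}

```text
time_s: 24.55
eef_pos: [0.6286, 0.0155, 0.0852]
tool_rot: [0.701, 0.713, 0.002, 0.002]
wrist_force: [3.1, -0.3, 6.6]
opening: -0.0002
```

Emit:
{"name": "play_rows", "arguments": {"commands": [[[0, 0, 0, 0.0008, 0, 0, 0], [0, 0, 0, 0.0007, 0, 0, 0], [0, 0, 0, 0, 0, 0, 0]]]}}

```text
time_s: 24.92
eef_pos: [0.6287, 0.0155, 0.0851]
tool_rot: [0.701, 0.713, 0.002, 0.002]
wrist_force: [-0.6, 1.1, 17.7]
opening: -0.0005
```

Hard stop again. Over to lid b's far end.

Emit:
{"name": "play_rows", "arguments": {"commands": [[[0, 0, 0, -0.012, 0, 0, 0], [0, 0, 0, -0.03, 0, 0, 0], [0, -0.03, -0.002, 0, 0, 0, 0], [0, -0.035, -0.003, 0, 0, 0, 0], [0, -0.035, -0.003, 0, 0, 0, 0], [0, -0.035, -0.003, 0, 0, 0, 0], [0, -0.035, -0.002, 0, 0, 0, 0], [0, 0, 0, 0.012, 0, 0, 0], [0, 0, 0, 0, 0, 0, 0], [0, 0, 0, 0, 0, 0, 0]]]}}

```text
time_s: 26.18
eef_pos: [0.6162, -0.153, 0.112]
tool_rot: [0.701, 0.713, 0.0, -0.001]
wrist_force: [0.3, -0.8, -1.1]
opening: 0.0002
```

```bash
python3 d.py 613 -155.5 95; python3 t.py i3
```

```text
t 26.18 pos [ 616.2 -153.   112. ] tooly ang 1.04 z [-6.e-04  1.e-03 -1.e+00] F [ 0.3 -0.8 -1.1] op 0.0002 q [ 0.12  0.63  0.15  1.63 -0.11  0.89  0.33]
tool delta mm [-2.5 -3.2 17. ]
```

View pics/i3_crop.png

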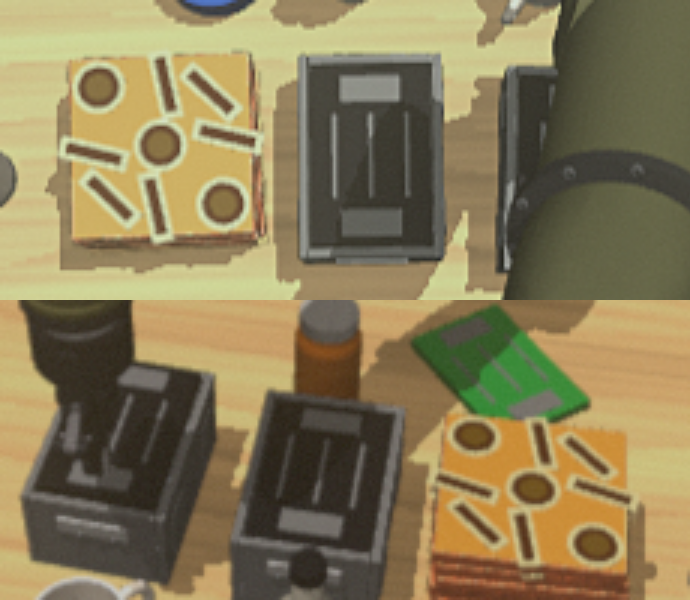

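Lid a, scene crop (315,465), now looks flush in its rim. The finger is above lid b's far label at (85,470), so I'll press there.

Emit:
{"name": "play_rows", "arguments": {"commands": [[[0, -0.002, -0.003, 0.006, 0, 0, 0], [0, 0, 0, 0.006, 0, 0, 0], [0, 0, 0, 0.004, 0, 0, 0], [0, 0, 0, 0.002, 0, 0, 0], [0, 0, 0, 0.002, 0, 0, 0], [0, 0, 0, 0.002, 0, 0, 0], [0, 0, 0, 0.002, 0, 0, 0], [0, 0, 0, 0, 0, 0, 0]]]}}

```text
time_s: 27.28
eef_pos: [0.6135, -0.1568, 0.0888]
tool_rot: [0.701, 0.713, 0.0, 0.0]
wrist_force: [0.1, 0.3, 4.5]
opening: -0.0001
```

Emit:
{"name": "play_rows", "arguments": {"commands": [[[0, 0, 0, 0.001, 0, 0, 0], [0, 0, 0, 0.001, 0, 0, 0], [0, 0, 0, 0.001, 0, 0, 0], [0, 0, 0, 0.001, 0, 0, 0], [0, 0, 0, 0.0007, 0, 0, 0], [0, 0, 0, 0, 0, 0, 0]]]}}

```text
time_s: 28.02
eef_pos: [0.6139, -0.1568, 0.086]
tool_rot: [0.701, 0.713, 0.001, 0.001]
wrist_force: [-4.6, 1.6, 18.4]
opening: 0.0001
```

Emit:
{"name": "play_rows", "arguments": {"commands": [[[0, 0, 0, 0.0008, 0, 0, 0], [0, 0, 0, 0, 0, 0, 0], [0, 0, 0, 0, 0, 0, 0]]]}}

```text
time_s: 28.4
eef_pos: [0.6139, -0.1569, 0.0859]
tool_rot: [0.701, 0.713, 0.001, 0.001]
wrist_force: [-6.0, 2.4, 23.2]
opening: -0.0002
```

Emit:
{"name": "play_rows", "arguments": {"commands": [[[0, 0, 0, -0.012, 0, 0, 0], [0, 0, 0, -0.025, 0, 0, 0], [0, 0.002, -0.03, 0, 0, 0, 0], [0, 0.002, -0.035, 0, 0, 0, 0], [0, 0.002, -0.035, 0, 0, 0, 0], [0, 0.003, -0.031, 0, 0, 0, 0], [0, 0, 0, 0.012, 0, 0, 0], [0, 0, 0, 0.006, 0, 0, 0], [0, 0, 0, 0, 0, 0, 0], [0, 0, 0, 0, 0, 0, 0]]]}}

```text
time_s: 29.65
eef_pos: [0.4826, -0.1499, 0.1015]
tool_rot: [0.701, 0.713, -0.0, 0.0]
wrist_force: [0.2, 0.1, -0.5]
opening: 0.0001
```

```bash
python3 d.py 481 -149.5 96; python3 t.py i4
```

```text
t 29.65 pos [ 482.6 -149.9  101.5] tooly ang 0.94 z [-0.e+00 -1.e-04 -1.e+00] F [ 0.2  0.1 -0.5] op 0.0001 q [ 0.15  0.48  0.15  1.99 -0.11  0.68  0.38]
tool delta mm [ 0.4 -1.6  5.5]
```

View pics/i4_crop.png

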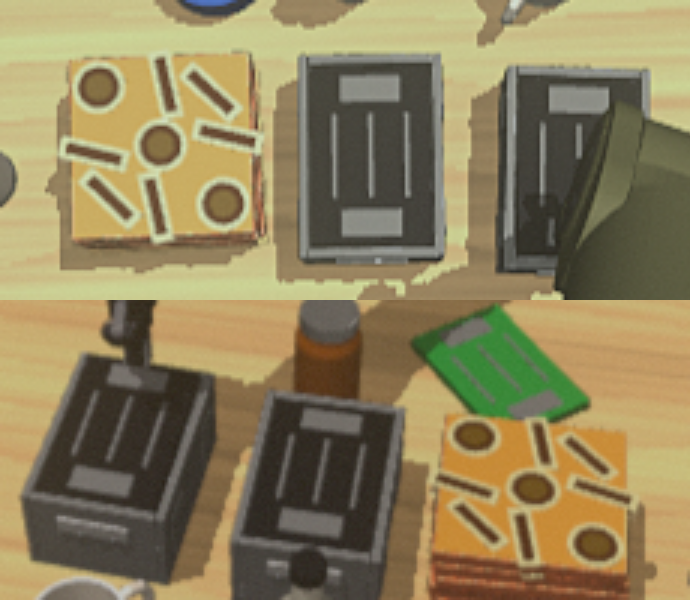

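The finger is over lid b's near label, scene crop (140,360). I'll press.

Emit:
{"name": "play_rows", "arguments": {"commands": [[[0, 0, -0.001, 0.004, 0, 0, 0], [0, 0, 0, 0.002, 0, 0, 0], [0, 0, 0, 0.002, 0, 0, 0], [0, 0, 0, 0.002, 0, 0, 0], [0, 0, 0, 0.002, 0, 0, 0], [0, 0, 0, 0.002, 0, 0, 0], [0, 0, 0, 0, 0, 0, 0]]]}}

```text
time_s: 30.62
eef_pos: [0.4804, -0.1499, 0.0876]
tool_rot: [0.701, 0.713, -0.0, -0.0]
wrist_force: [-1.8, 0.0, 1.0]
opening: 0.0001
```

Emit:
{"name": "play_rows", "arguments": {"commands": [[[0, 0, 0, 0.0007, 0, 0, 0], [0, 0, 0, 0.0007, 0, 0, 0], [0, 0, 0, 0.0006, 0, 0, 0], [0, 0, 0, 0, 0, 0, 0]]]}}

```text
time_s: 31.12
eef_pos: [0.4804, -0.1499, 0.0857]
tool_rot: [0.701, 0.713, -0.0, -0.0]
wrist_force: [-4.3, 0.7, 5.1]
opening: -0.0002
```

Emit:
{"name": "play_rows", "arguments": {"commands": [[[0, 0, 0, 0.0007, 0, 0, 0], [0, 0, 0, 0.0007, 0, 0, 0], [0, 0, 0, 0.0004, 0, 0, 0], [0, 0, 0, 0, 0, 0, 0]]]}}

```text
time_s: 31.62
eef_pos: [0.4805, -0.1499, 0.085]
tool_rot: [0.701, 0.713, 0.0, -0.0]
wrist_force: [-7.1, 0.7, 17.9]
opening: -0.0003
```

At the stop. Retract and inspect.

Emit:
{"name": "play_rows", "arguments": {"commands": [[[0, 0, 0, -0.012, 0, 0, 0], [0, 0, 0, -0.03, 0, 0, 0], [0, 0, 0, -0.04, 0, 0, 0], [0, 0, 0, -0.04, 0, 0, 0], [0, -0.04, 0, -0.02, 0, 0, 0], [0, -0.05, 0, 0, 0, 0, 0], [0, -0.05, 0, 0, 0, 0, 0], [0, -0.04, 0, 0, 0, 0, 0], [0, 0, 0, 0, 0, 0, 0], [0, 0, 0, 0, 0, 0, 0]]]}}

```text
time_s: 32.88
eef_pos: [0.4842, -0.3292, 0.2258]
tool_rot: [0.701, 0.713, 0.0, -0.0]
wrist_force: [0.7, 0.3, 1.0]
opening: -0.0004
```

```bash
python3 d.py; python3 t.py j; python3 - <<'E'
from h import *
for n in("top","scene"):
    c=load(n);P=cloud(c);x,y,z=P[...,0],P[...,1],P[...,2]
    for nm,X,Y in(("an",.495,.017),("am",.56,.017),("af",.628,.016),("bn",.481,-.150),("bm",.547,-.153),("bf",.613,-.156),("tile",.56,.19),("tileN",.51,.19),("tileF",.63,.19),("tileL",.57,.25),("tileR",.57,.13)):
        m=(abs(x-X)<.009)&(abs(y-Y)<.035 if nm[0]!='t' else abs(y-Y)<.012)&(z>.06)&(z<.15);print(n,nm,m.sum(),np.round(np.median(z[m])*1000,1) if m.any() else '')
s=load('scene');c=load('top')
print(plane(s,[(220+534/3-.3,190+(489-300)/3-.3)],.106)*1000, plane(c,[(180+161/3-.3,190+145/3-.3)],.106)*1000)
cv2.imwrite('pics/j_z.png',cv2.resize(s["img"][195:290,225:370],None,fx=5,fy=5,interpolation=cv2.INTER_CUBIC))
E
```

```text
t 32.88 pos [ 484.2 -329.2  225.8] tooly ang 0.94 z [ 2.e-04  7.e-04 -1.e+00] F [0.7 0.3 1. ] op -0.0004 q [ 0.42  0.45  0.21  1.62 -0.1   1.08  0.68]
top an 208 84.5
top am 206 84.2
top af 176 84.4
top bn 205 84.6
top bm 203 84.7
top bf 183 84.6
top tile 74 106.0
top tileN 70 106.4
top tileF 69 106.2
top tileL 71 105.9
top tileR 70 105.4
scene an 129 87.0
scene am 155 86.9
scene af 182 86.7
scene bn 134 86.6
scene bm 143 87.1
scene bf 173 87.1
scene tile 51 108.6
scene tileN 55 108.6
scene tileF 65 107.9
scene tileL 58 108.4
scene tileR 57 108.4
[[571.22413941 190.98851593 106.        ]] [[571.44415249 186.77510782 106.        ]]
```

View pics/j_z.png

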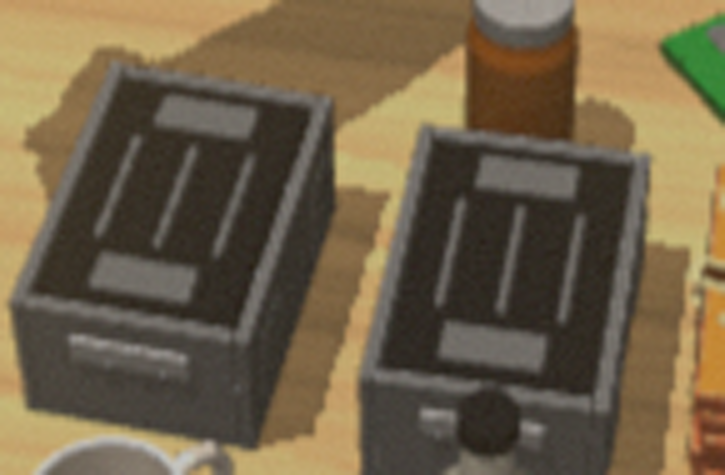

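View pics/j_scene.png

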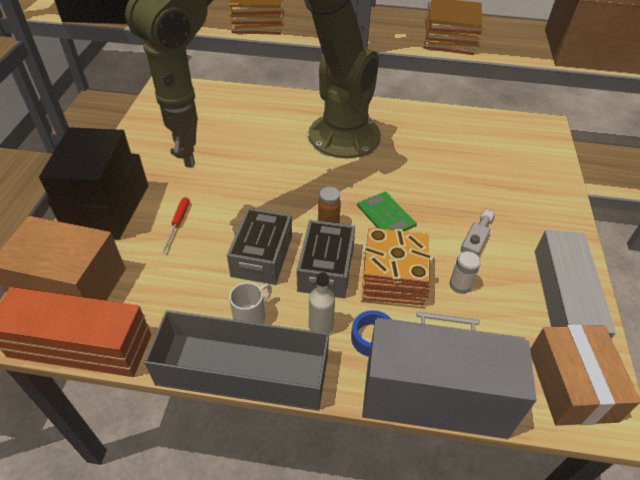

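View pics/j_top.png

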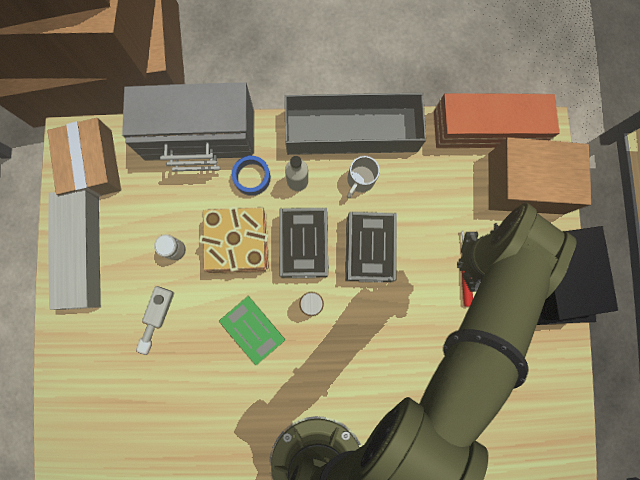

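Both lids are flush along their whole length in both views. The tile is flat and centred to within a few mm, the tin at top px (168,246) stands upright, and the bystanders are where they were. The arm is clear, so I'm handing in.

```bash
python3 -c "
from plant import *
print(finish_job())"
```

```text
the job is handed in; nothing more can be done
None
```

The job is done and handed in at about 33 s of the 72 s allowed; the hand-in reports no verdict.

**What I did**
- **Tin:** I lifted it off the pile and stood it on the bench at about (0.56, 0.36).
- **Tile:** I pushed it across onto the pile with the open fingertips. The wrist force at the checks between moves was about 3 to 5 N.
- **Lids:** I pressed both lids down at each end to a hard stop. The fingertips stopped 85 to 86 mm above the bench, with 18 to 25 N of push.

**Last checks**
- **Lids:** all the ends and middles read 84.2 to 84.7 mm from the top camera and 86.6 to 87.1 mm from the scene camera, against a rim at 85 mm. Both lids are level.
- **Tile:** its top is level to about 1 mm at around 106 mm, where 92 mm of pile plus 14 mm of tile was expected. Its centre is within about 4 mm of the pile's centre.
- **Everything else:** the tin is upright, and the bystanders and the green look-alike lid look unmoved in the pictures. I did not re-measure their positions. In the last top view the arm hides part of the screwdriver, but the scene view shows it in place. The arm is clear of everything.

**Disagreement:** the two cameras differ by about 2 mm in height and up to 4 mm in y. That is roughly the stated calibration error and well inside the limits. None of the checks failed.

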